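# Feel for the gap and prise open a gauge-case cover

### The job

The cover of the gauge case is shut tight: take the pry tool, feel along the slot under the cover's front edge for the one place where the blade goes in between the ribs, and lever the cover ajar with the blade, keeping your fingers off the cover until it is ajar. Then swing the cover up until it stands upright or leans back beyond that, and lay the pry tool down flat on the table beside the case. Leave the other things on the table where they are.

Things in the scene. Friction and masses are not known exactly. Their poses are not given: they have to be found in the camera images.
- case: Fixed painted grey case on a bolted-down aluminium plate (150 x 190 mm, 8 mm thick, reaching 20 mm ahead of the front wall). Case 100 mm long (x), 130 mm wide (y), walls 5 mm, rim 80 mm above the table. Origin: centre of the case, at table height. x points level from the front wall to the hinge, y left, z up. Inside it is clear down to 46 mm above the table.
- slot (a point): Middle of the slot's mouth, on the front wall's outer face, 77 mm up; axes as case. Slot 56 mm wide, 6 mm high (74 to 80 mm up); the cover's edge closes its top. Fixed ribs 0.5 mm in block it but for one gap 24 mm wide, centred anywhere within 16 mm either side of this point (not told: feel for it). A ledge 70 mm wide juts out 10 mm below the slot, level with its floor, to lever on.
- hinge (a point): Middle of the cover's hinge line, at the top of the case's back wall, 100 mm behind slot, 80 mm above the table. Axes as case, the hinge line along y. A 90 mm steel hinge barrel, 8 mm thick, lies there. It does not turn with the cover.
- cover (a joint): Angle of the cover, rad: 0 shut (level), 1.57 upright, stop at 1.8 leaning back. Flat grey plate 100 x 130 mm, 5 mm thick, 0.12 kg, no handle; shut, its underside is 80.5 mm and its top 85.5 mm above the table. The hinge is stiff (0.2 N m friction; some 2.6 N to lift the front edge), so the cover stays where it is left.
- pry_grip (a point): Grip point of the loose pry tool, near its centre of mass, half-way up (10 mm). Black handle 90 mm long, 16 wide, 20 high, from 65 mm behind to 25 mm ahead of it; then a steel blade 14 mm wide, 2 mm thick, at mid-height, tip 100 mm ahead of this point. x points along the blade to its tip, z up. About 0.08 kg. Starts flat on the table, blade roughly away from the robot.
- wrench: Bystander: steel wrench 150 mm long, lying flat. Origin at its middle, underside.
- tape: Bystander: roll of tape, 80 mm across, 20 mm high, lying flat. Origin at the centre of its underside.
- indicator: Bystander: round dial indicator, 56 mm across, 20 mm high, with a 35 mm stem, lying on its back. Origin at the centre of its underside.

How it is judged:
On the way, in this order (a step that is already met when the one before it is completed fails the run):
1. the cover is levered ajar (over 0.08 rad) by the blade (value of joint cover above 0.08 rad and contact force between pry and cover above 0.3 N), for 0.1 s.
2. the cover stands upright or beyond (over 1.4 rad) (value of joint cover above 1.4 rad), for 0.2 s.
At the end, for the whole second after the job is handed in: The cover stands upright or leans back (over 1.4 rad); the pry tool lies flat on the table, at rest (grip point under 16 mm above the table, blade level within 0.1 rad) (value of joint cover above 1.4 rad and height (world z) of pry_grip below 0.016 m and angle between pry_grip's own x axis and vertical between 1.47 and 1.67 rad and linear speed of pry below 0.02 m/s); the robot touches nothing.
It fails at once if the fingers or arm touch the cover before it is ajar (value of joint cover below 0.08 rad and contact force between any of the fingers, the arm and cover above 0.5 N).
It fails at once if the wrench is moved by more than 20 mm (distance of wrench from where it was at the start of the episode above 0.02 m).
It fails at once if the tape is moved by more than 20 mm (distance of tape from where it was at the start of the episode above 0.02 m).
It fails at once if the indicator is moved by more than 20 mm (distance of indicator from where it was at the start of the episode above 0.02 m).
It also fails if it takes over 72 s, if anything falls off the work surface, if the arm or the gripper's body presses on something with over 40 N, if the wrist force passes 120 N, or if a joint passes its speed limit or range.

### The arm

A 6-joint arm with a two-finger parallel gripper is mounted at the origin on the work surface. World frame = base frame: x ahead of the robot, y to its left, z up, the work surface at z = 0. Lengths are in m, angles in rad, forces in N, time in s.
With the tool pointing down it reaches from about 0.425 to 0.95 m from the base axis. Payload 3.5 kg.
Tool frame: the origin (TCP) lies midway between the tips of the shut fingers; the grasp point (between the pads) lies 19 mm behind it; z points along the fingers, y is the line along which they close (so a half turn about z gives the same grasp; the last joint's range is limited). The gripper opens to 85 mm and grips with 20 to 120 N. Pads are 22 mm wide; open, the fingers measure 114 mm over their backs; the gripper's body (76 mm by 85 mm) begins 54 mm behind the grasp point. The pads swing forward as they close: fully open they stand 13 mm farther back than shut.
Start: joints at [0.981, 0.286, 1.577, -0, 1.279, -0.15], TCP at [0.287, 0.611, 0.231] pointing down, gripper open.
Joint ranges: [-2.77, 2.77], [-0.9, 2.22], [0.21, 2.48], [-1.53, 4.67], [0.24, 2.81], [-2.84, 2.84]. Speed limits (rad/s): [2.79, 2.79, 3.14, 3.14, 3.14, 3.14].

### API

Orientations are given as a unit quaternion [x, y, z, w].
In Python, from plant import ctrl, cams, order gives the robot as it stands.
- The arm moves only by the tool move_arm, never from a script. Its argument "plan" is one flat list of numbers, 7 for each row, row after row: the shift along the world's x, y, z in mm, then the turn, a rotation vector about the world's x, y, z in degrees, then the finger opening in mm, from 0 to 85.4. A call has 1 to 12 rows; each row shifts and turns the commanded pose from where the row before left it; what a row does not reach is not made up. A row lasts 1/10 s, in which the tool goes at most 50 mm and 8.59 degrees, less where a joint would pass 70% of its speed; a pose out of reach is approached as far as the arm can. A call is refused whole if a number of a shift passes 50 or a number of a turn 8.59, either way. A call with a gripper value outside its range is refused whole. The fingers move at their own pace and stop on an object; "newtons" is the grip in N (left out, the last holds). Time passes only in rows, so rows that do not move let the fingers close. It gives the time, the measured TCP pose, the force, the opening and the grip force at its end, in the units of the state.
- ctrl.get_state(): the state, without advancing time (a new reading comes with each control period).
- cams.read_camera(name): name is "scene" or "side" or "wrist"; returns a dict with "color" (400x640x3 uint8, red, green, blue), "fov_y" (degrees; the focal length in pixels is half the picture's height over the tangent of half this angle, whatever the lens; pixels are square), "cx", "cy" (the principal point, pixels), "origin" and "orientation" of the camera in the world; the wrist camera has in their place "T_tool_cam" (4x4, takes a point from camera to tool coordinates, whose origin is the TCP and whose axes are the flange's). Camera axes: x right, y up, looking along -z (the intrinsics and any distortion apply to the point x, -y, -z); pixel columns grow to the right and rows downward; lengths in m; the calibration is good to about 2 mm. The wrist camera is an equidistant fisheye: a pixel r from the principal point sees the ray r / f radians off the axis. A picture is of the moment at which its call begins: read the wrist's pose just before it. There is no depth.
- order.sign_off(): hands the job in; it is judged then, once.
The state is a dict: "time": time; "qpos": joint angles; "dq": joint speeds; "joint_efforts": joint torques, N m; "eef_pos": TCP position; "tcp_rot": TCP orientation; "contact_force": force on the tool from outside, world axes, zero at the start; "wrist_torque": the same for the moment, N m; "opening": opening from 0.0 (shut) to 1.0 (fully open); "finger_force": force on a finger pad.
Only numpy, scipy, OpenCV 4.12 (cv2) and the standard library are available. Lean on these libraries where they do the work, as an engineer would, in place of code of your own. Each camera call takes 0.05 s, during which the arm holds its last target. There are 200 camera calls.

## Working session

There is one attempt and no reset: what is moved stays moved. The work goes in short steps, Python scripts to look and compute and a tool call to move; the robot and the scene stay as the last step left them, time stands still between calls to the robot, and variables do not carry over. Pictures are saved under pics/ and viewed, at most 10 in all, crops included, and the job is handed in when it is done.

Besides the shell and the picture viewer there is one more tool, called after "Call:" by a JSON object that holds its "op" and its "data", one argument or row to a line. move_arm: Moves the arm, as the interface text tells. Its arguments: {"type":"object","properties":{"plan":{"type":"array","items":{"type":"number"}},"newtons":{"type":"number"}},"required":["plan"]}

```bash
mkdir -p pics; ls
cat > h.py <<'E'
import numpy as np, cv2
from scipy.spatial.transform import Rotation as R
from plant import ctrl, cams, order
def shot(n,f):
    s=ctrl.get_state(); c=cams.read_camera(n)
    cv2.imwrite('pics/'+f+'.png',c['color'][:,:,::-1])
    if n=='wrist':
        T=np.eye(4);T[:3,:3]=R.from_quat(s['tcp_rot']).as_matrix();T[:3,3]=s['eef_pos'];c['T']=T@np.array(c['T_tool_cam'])
    else:
        T=np.eye(4);T[:3,:3]=R.from_quat(c['orientation']).as_matrix();T[:3,3]=c['origin'];c['T']=T
    c['fish']=n=='wrist'
    c['f']=200/np.tan(np.radians(c['fov_y'])/2)
    np.save('pics/'+f+'.npy',{k:c[k] for k in('T','f','cx','cy','fish')},allow_pickle=True)
    return c
def load(f): return np.load('pics/'+f+'.npy',allow_pickle=True).item()
def ray(c,u,v):
    d=np.array([(u-c['cx'])/c['f'],(v-c['cy'])/c['f']])
    if c['fish']:
        r=np.hypot(*d); d=d*(np.sin(r)/r if r>1e-9 else 1); p=np.array([d[0],-d[1],-np.cos(r)])
    else: p=np.array([d[0],-d[1],-1])
    p=c['T'][:3,:3]@p; return c['T'][:3,3],p/np.linalg.norm(p)
def onz(c,u,v,z):
    o,d=ray(c,u,v); return o+d*(z-o[2])/d[2]
def proj(c,P):
    p=c['T'][:3,:3].T@(np.array(P)-c['T'][:3,3]); q=np.array([p[0],-p[1]]);z=-p[2]
    if c['fish']:
        n=np.linalg.norm(q); q=q/n*np.arctan2(n,z)
    else: q=q/z
    return q*c['f']+[c['cx'],c['cy']]
E
python3 - <<'E'
from h import *
a=shot('scene','s1');b=shot('side','d1')
for n in(a,b): print(n['T'].round(3),n['f'],n['cx'],n['cy'])
print(ctrl.get_state())
E
```

```text
pics
[[-1.820e-01 -8.380e-01  5.150e-01  1.112e+00]
 [ 9.830e-01 -1.550e-01  9.600e-02  9.800e-02]
 [-1.000e-03  5.240e-01  8.520e-01  9.610e-01]
 [ 0.000e+00  0.000e+00  0.000e+00  1.000e+00]] 435.1808919215515 320.9497366390693 196.44090075116196
[[ 0.99   0.074 -0.116  0.427]
 [-0.136  0.656 -0.742 -0.867]
 [ 0.021  0.751  0.66   0.863]
 [ 0.     0.     0.     1.   ]] 495.2909444031327 317.8825076257061 203.8117170296192
{'time': 0.1, 'qpos': array([ 9.80990856e-01,  2.87127297e-01,  1.57806269e+00, -3.53783534e-05,
        1.27856785e+00, -1.49992128e-01]), 'dq': array([ 1.27132318e-04, -1.80577655e-03, -2.97596450e-03,  1.12898539e-03,
       -7.13073468e-04, -1.58128392e-05]), 'joint_efforts': array([ 1.38838313e-03, -4.07294655e+01, -2.93698722e+01, -1.78345849e-04,
        3.41154460e-03, -3.55810357e-06]), 'eef_pos': array([0.28703339, 0.61026739, 0.23003462]), 'tcp_rot': array([ 2.18133424e-01,  9.75918356e-01, -1.01549198e-03, -3.75591589e-04]), 'contact_force': array([ 0.39292241,  1.22489321, -0.05652013]), 'wrist_torque': array([0.01985848, 0.04344728, 0.00253859]), 'finger_force': 0.0, 'opening': 0.9967829329535507}
```

View pics/s1.png

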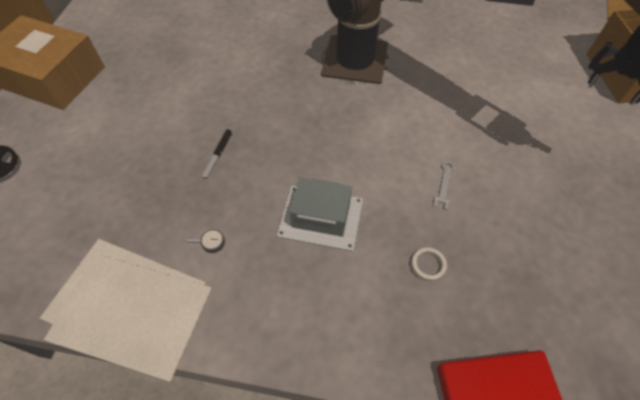

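View pics/d1.png

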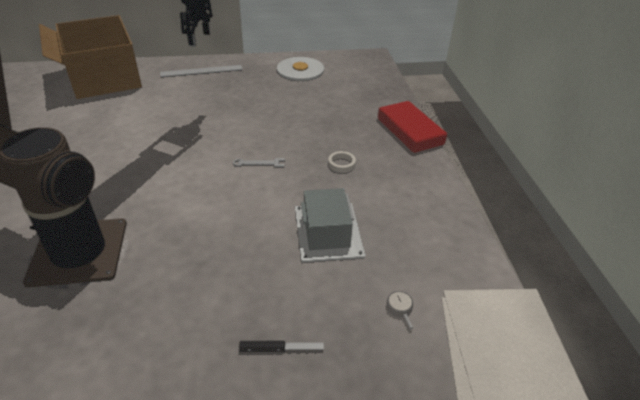

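Run:
```python
from h import *
a=load('s1');b=load('d1')
im=cv2.imread('pics/s1.png');ib=cv2.imread('pics/d1.png')
print('plate s',[onz(a,u,v,.008)[:2].round(3) for u,v in((292,187),(363,197),(353,247),(279,238))])
print('plate d',[onz(b,u,v,.008)[:2].round(3) for u,v in((296,207),(302,260),(364,257),(355,205))])
print('top s',[onz(a,u,v,.0855)[:2].round(3) for u,v in((300,179),(352,184),(345,221),(289,212))])
print('tool s',[onz(a,u,v,.01)[:2].round(3) for u,v in((229,131),(206,177))])
print('tool d',[onz(b,u,v,.01)[:2].round(3) for u,v in((240,347),(323,347))])
for n,c,p in(('wr',a,(444,186)),('tape',a,(429,264)),('ind',a,(212,240)),('stem',a,(187,240))): print(n,onz(c,*p,.01).round(3))
x=cv2.resize(im[150:280,160:480],(800,325),interpolation=cv2.INTER_CUBIC)
y=cv2.resize(ib[180:370,230:440],(600,543),interpolation=cv2.INTER_CUBIC)[:270+273]
cv2.imwrite('pics/c1.png',x);cv2.imwrite('pics/c2.png',y)
```

```text
plate s [array([ 0.522, -0.089]), array([0.519, 0.097]), array([0.663, 0.092]), array([ 0.672, -0.088])]
plate d [array([0.52 , 0.088]), array([ 0.514, -0.097]), array([ 0.659, -0.105]), array([0.673, 0.078])]
top s [array([ 0.544, -0.06 ]), array([0.536, 0.066]), array([0.638, 0.065]), array([ 0.639, -0.066])]
tool s [array([ 0.372, -0.304]), array([ 0.534, -0.318])]
tool d [array([ 0.368, -0.311]), array([ 0.529, -0.331])]
wr [0.449 0.3   0.01 ]
tape [0.675 0.273 0.01 ]
ind [ 0.707 -0.246  0.01 ]
stem [ 0.718 -0.305  0.01 ]
```

View pics/c1.png

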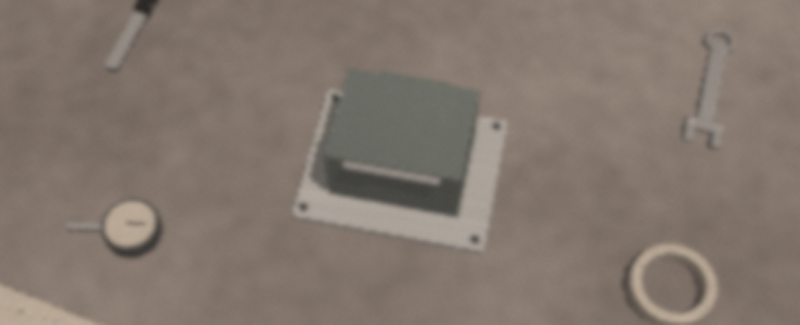

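The front view's bright strip must be the hinge barrel. The plate margin is 20 mm on the robot side and about 30 mm on the far side, so the slot faces the robot at about x=0.54 and y=0. The pry tool's grip point is near (0.433, -0.315), yaw about -6°. I'm moving above the tool now.

Call:
{"op": "move_arm", "data": {
  "plan": [20,-50,0,0,0,1.6,85,20,-50,0,0,0,1.6,85,20,-50,0,0,0,1.6,85,20,-50,0,0,0,1.6,85,20,-50,0,0,0,1.6,85,20,-50,0,0,0,1.6,85,20,-50,0,0,0,1.6,85,20,-50,0,0,0,1.6,85,20,-50,0,0,0,1.6,85,20,-50,0,0,0,1.6,85,10,-50,0,0,0,1.6,85,0,-50,0,0,0,1.6,85]
}}

```text
time: 1.3
eef_pos: [0.4832, 0.0454, 0.2311]
tcp_rot: [0.052, 0.999, -0.0, 0.0]
contact_force: [-0.2, 0.1, 0.5]
opening: 0.99
finger_force: 0.0
```

Call:
{"op": "move_arm", "data": {
  "plan": [-9,-45,-5,0,0,0,85,-9,-45,-5,0,0,0,85,-9,-45,-5,0,0,0,85,-9,-45,-5,0,0,0,85,-9,-45,-5,0,0,0,85,-9,-45,-5,0,0,0,85,-10,-45,-5,0,0,0,85,0,0,0,0,0,0,85,0,0,0,0,0,0,85]
}}

```text
time: 2.2
eef_pos: [0.4182, -0.2678, 0.1956]
tcp_rot: [0.054, 0.999, 0.001, -0.001]
contact_force: [0.8, -0.4, 0.0]
opening: 0.992
finger_force: 0.0
```

Run:
```python
from h import *
c=shot('wrist','w1')
s=ctrl.get_state();print(s['time'],s['eef_pos'],R.from_quat(s['tcp_rot']).as_matrix().round(3),s['contact_force'])
print(proj(c,[.433,-.3145,.01]),proj(c,[.531,-.325,.01]),proj(c,[.37,-.308,.01]))
```

```text
2.25 [ 0.41859988 -0.2669613   0.19584252] [[-0.994  0.105 -0.001]
 [ 0.105  0.994  0.001]
 [ 0.001  0.001 -1.   ]] [-0.69061784 -0.28473278  0.38208204]
[281.02212192 189.6207996 ] [284.72124374 268.41367321] [279.20653626 132.0373367 ]
```

View pics/w1.png

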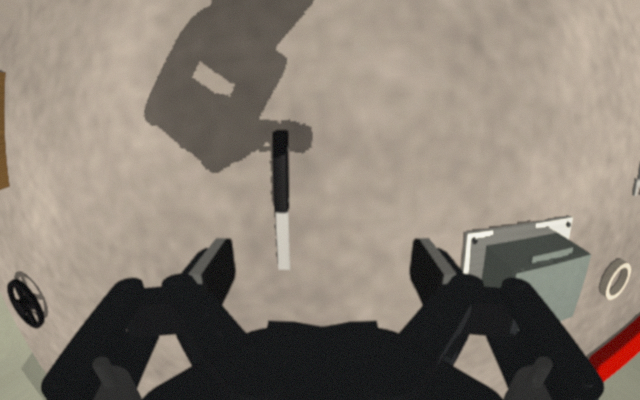

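The tool is where I predicted: tail at (281,131), handle front at (282,211), tip at (284,269). Descending now.

Call:
{"op": "move_arm", "data": {
  "plan": [7,-24,-20,0,0,0,60,7,-24,-20,0,0,0,60,0,0,-30,0,0,0,60,0,0,-30,0,0,0,50,0,0,-30,0,0,0,50,0,0,-30,0,0,0,50,0,0,-15,0,0,0,50,0,0,-10,0,0,0,50,0,0,0,0,0,0,50,0,0,0,0,0,0,50]
}}

```text
time: 3.25
eef_pos: [0.4338, -0.3159, 0.0125]
tcp_rot: [0.052, 0.999, -0.001, 0.001]
contact_force: [0.3, 0.5, 0.0]
opening: 0.586
finger_force: 0.0
```

Call:
{"op": "move_arm", "data": {
  "plan": [0,0,-9,0,0,0,50,0,0,0,0,0,0,10,0,0,0,0,0,0,10,0,0,0,0,0,0,10,0,0,0,0,0,0,10,0,0,0,0,0,0,10,0,0,0,0,0,0,10],
  "newtons": 90
}}

```text
time: 3.95
eef_pos: [0.4332, -0.3159, 0.0029]
tcp_rot: [0.052, 0.999, -0.0, 0.0]
contact_force: [-0.7, 0.2, 4.0]
opening: 0.162
finger_force: 89.4
```

Call:
{"op": "move_arm", "data": {
  "plan": [0,0,30,0,0,0,10,0,0,40,0,0,0,10,0,0,40,0,0,0,10,0,0,40,0,0,0,10,0,35,0,0,0,1,10,0,35,0,0,0,1,10,0,35,0,0,0,1,10,0,35,0,0,0,1,10,0,35,0,0,0,1,10,0,35,0,0,0,1,10,0,35,0,0,0,0,10,0,35,0,0,0,0,10]
}}

```text
time: 5.15
eef_pos: [0.4321, -0.034, 0.1516]
tcp_rot: [0.0, 1.0, 0.0, -0.0]
contact_force: [0.4, -0.8, -0.6]
opening: 0.161
finger_force: 89.0
```

Call:
{"op": "move_arm", "data": {
  "plan": [0,35,0,0,0,0,10,0,0,0,0,0,0,10,0,0,0,0,0,0,10]
}}

```text
time: 5.45
eef_pos: [0.4324, 0.0001, 0.1518]
tcp_rot: [-0.001, 1.0, -0.0, -0.0]
contact_force: [-0.8, 0.0, -0.7]
opening: 0.16
finger_force: 88.9
```

Run:
```python
from h import *
c=shot('wrist','w2');shot('side','d2')
s=ctrl.get_state();print(s['time'],s['eef_pos'],R.from_quat(s['tcp_rot']).as_matrix().round(3),s['contact_force'],s['wrist_torque'])
x=s['eef_pos'];print('pred tip',proj(c,x+[.1,0,.007]),'slot',proj(c,[.542,0,.077]))
i=cv2.imread('pics/w2.png')[180:400,180:460];cv2.imwrite('pics/w2c.png',cv2.resize(i,(760,597),interpolation=cv2.INTER_CUBIC))
```

```text
5.55 [ 0.43273542 -0.00105199  0.15203926] [[-1.  0. -0.]
 [ 0.  1. -0.]
 [ 0. -0. -1.]] [ 0.2930981   0.29715845 -1.45538232] [-0.00718145  0.02109305 -0.01038701]
pred tip [319.91717652 385.17109432] slot [321.61532181 320.73513209]
```

View pics/w2.png

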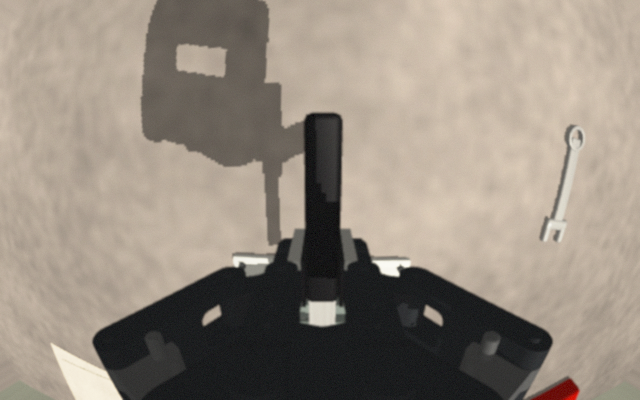

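The gripper hides the slot, but the plate's near corners, at about (232,254) and (410,259), are visible and fix the case pose. Next I'm measuring those and looking at the side view.

Run:
```python
from h import *
c=load('w2');w1=load('w1');d=load('d2')
a=[onz(c,*p,.008)[:2].round(4) for p in((232,254),(410,258))];print(a,'yaw',np.degrees(-(a[1][0]-a[0][0])/(a[1][1]-a[0][1])))
print([onz(w1,*p,.008)[:2].round(4) for p in((463,233),(573,216))])
i=cv2.imread('pics/d2.png');print('tip pred side',proj(d,[.533,-.001,.159]),'slot',proj(d,[.542,0,.077]),proj(d,[.542,-.065,.0855]),proj(d,[.542,.065,.0855]))
i=i[130:280,220:380];cv2.imwrite('pics/d2c.png',cv2.resize(i,(640,600),interpolation=cv2.INTER_CUBIC))
```

```text
[array([ 0.5119, -0.0952]), array([0.5162, 0.0941])] yaw -1.3014889165676296
[array([ 0.5127, -0.1008]), array([0.5177, 0.096 ])]
tip pred side [305.46332954 182.62700278] slot [309.0123196  209.02068687] [312.58129816 225.29330124] [305.79244918 188.89454604]
```

View pics/d2c.png

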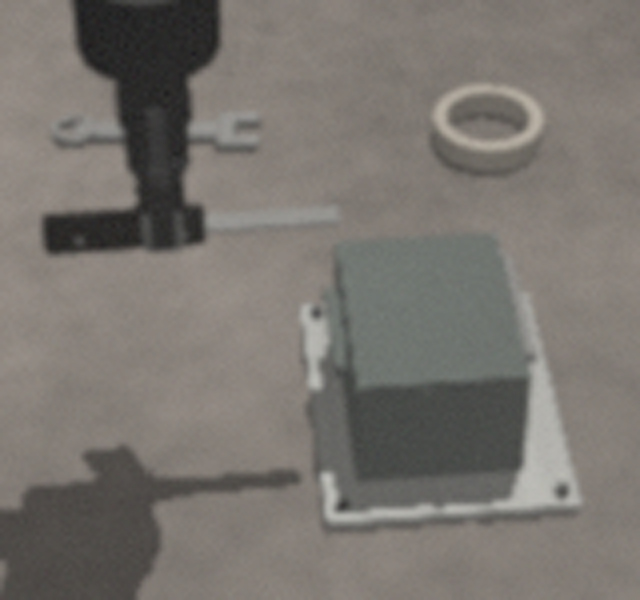

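The side view confirms the ledge is on the robot side and the tool tip sits at (305,183), as predicted. The slot is at about x=0.536, y=0, yaw about -1.3°. I'm backing off 8 mm and coming down in front of the slot.

Call:
{"op": "move_arm", "data": {
  "plan": [-8,0,0,0,0,-1.3,10,0,0,-25,0,0,0,10,0,0,-25,0,0,0,10,0,0,-20,0,0,0,10,0,0,-10,0,0,0,10,0,0,0,0,0,0,10,0,0,0,0,0,0,10]
}}

```text
time: 6.25
eef_pos: [0.4253, -0.001, 0.073]
tcp_rot: [0.012, 1.0, -0.0, 0.0]
contact_force: [0.0, 0.3, -0.8]
opening: 0.16
finger_force: 88.9
```

Call:
{"op": "move_arm", "data": {
  "plan": [5,0,0,0,0,0,10,0,0,-2,0,0,0,10,0,0,-2,0,0,0,10,0,0,0,0,0,0,10]
}}

```text
time: 6.65
eef_pos: [0.4298, -0.0004, 0.0683]
tcp_rot: [0.011, 1.0, 0.0, -0.0]
contact_force: [0.2, -0.2, -0.5]
opening: 0.164
finger_force: 88.9
```

Call:
{"op": "move_arm", "data": {
  "plan": [0,0,-1,0,0,0,10,0,0,-1,0,0,0,10,0,0,0,0,0,0,10]
}}

```text
time: 6.95
eef_pos: [0.4301, -0.0005, 0.0667]
tcp_rot: [0.011, 1.0, -0.0, 0.0]
contact_force: [-1.6, 0.6, 3.1]
opening: 0.165
finger_force: 89.4
```

Ledge felt at TCP z of about 0.067 m. I'm raising 2 mm and probing forward at y=0.

Call:
{"op": "move_arm", "data": {
  "plan": [0,0,2,0,0,0,10,3,0,0,0,0,0,10,3,0,0,0,0,0,10,3,0,0,0,0,0,10,0,0,0,0,0,0,10]
}}

```text
time: 7.45
eef_pos: [0.4381, -0.0004, 0.0678]
tcp_rot: [0.011, 1.0, 0.0, -0.002]
contact_force: [-2.7, -0.6, 1.5]
opening: 0.159
finger_force: 89.1
```

Call:
{"op": "move_arm", "data": {
  "plan": [0,0,1,0,0,0,10,3,0,0,0,0,0,10,0,0,0,0,0,0,10]
}}

```text
time: 7.75
eef_pos: [0.4384, -0.0001, 0.0679]
tcp_rot: [0.011, 1.0, 0.0, -0.005]
contact_force: [-11.3, -1.0, 2.5]
opening: 0.161
finger_force: 89.3
```

Call:
{"op": "move_arm", "data": {
  "plan": [-8,0,0,0,0,0,10,0,8,0,0,0,0,10,0,0,0,0,0,0,10,4,0,0,0,0,0,10,4,0,0,0,0,0,10,2,0,0,0,0,0,10,0,0,0,0,0,0,10]
}}

```text
time: 8.45
eef_pos: [0.4383, 0.0079, 0.0675]
tcp_rot: [0.011, 1.0, 0.0, -0.009]
contact_force: [-17.3, -3.1, 7.4]
opening: 0.165
finger_force: 90.2
```

Call:
{"op": "move_arm", "data": {
  "plan": [-10,0,0,0,0,0,10,0,6,0,0,0,0,10,0,0,0,0,0,0,10,4,0,0,0,0,0,10,3,0,0,0,0,0,10,0,0,0,0,0,0,10]
}}

```text
time: 9.05
eef_pos: [0.4381, 0.0139, 0.0682]
tcp_rot: [0.011, 1.0, 0.0, -0.005]
contact_force: [-8.2, -0.0, 1.1]
opening: 0.164
finger_force: 89.2
```

Still blocked. Trying the other side.

Call:
{"op": "move_arm", "data": {
  "plan": [-7,0,0,0,0,0,10,0,-10,0,0,0,0,10,0,-11,0,0,0,0,10,0,0,0,0,0,0,10,4,0,0,0,0,0,10,3,0,0,0,0,0,10,0,0,0,0,0,0,10]
}}

```text
time: 9.75
eef_pos: [0.4416, -0.0075, 0.0695]
tcp_rot: [0.011, 1.0, -0.0, 0.0]
contact_force: [0.1, 0.4, -0.8]
opening: 0.162
finger_force: 89.0
```

At y = -7.5 mm the blade passes without force. Going deeper.

Call:
{"op": "move_arm", "data": {
  "plan": [4,0,0,0,0,0,10,5,0,0,0,0,0,10,5,0,0,0,0,0,10,0,0,0,0,0,0,10]
}}

```text
time: 10.15
eef_pos: [0.4558, -0.0076, 0.0696]
tcp_rot: [0.011, 1.0, -0.0, 0.0]
contact_force: [0.5, -0.7, -0.8]
opening: 0.158
finger_force: 89.0
```

Call:
{"op": "move_arm", "data": {
  "plan": [7,0,0,0,0,0,10,7,0,0,0,0,0,10,7,0,0,0,0,0,10,6,0,0,0,0,0,10,0,0,0,0,0,0,10]
}}

```text
time: 10.65
eef_pos: [0.4829, -0.0076, 0.0695]
tcp_rot: [0.011, 1.0, -0.0, 0.0]
contact_force: [0.1, 0.1, -0.4]
opening: 0.163
finger_force: 89.0
```

Levering: pitching the tip up 14° about the ledge edge.

Call:
{"op": "move_arm", "data": {
  "plan": [0.3,0,-1.1,0,-1.75,0,10,0.3,0,-1.1,0,-1.75,0,10,0.3,0,-1.1,0,-1.75,0,10,0.3,0,-1.1,0,-1.75,0,10,0.3,0,-1.1,0,-1.75,0,10,0.3,0,-1.1,0,-1.75,0,10,0.3,0,-1.1,0,-1.75,0,10,0.3,0,-1.1,0,-1.75,0,10,0,0,0,0,0,0,10,0,0,0,0,0,0,10,0,0,0,0,0,0,10]
}}

```text
time: 11.75
eef_pos: [0.4824, -0.007, 0.0592]
tcp_rot: [0.011, 0.993, 0.002, 0.119]
contact_force: [-3.5, -0.2, -4.8]
opening: 0.161
finger_force: 88.6
```

Run:
```python
from h import *
d=shot('side','d3')
s=ctrl.get_state();print(s['time'],s['eef_pos'],s['contact_force'],s['wrist_torque'])
i=cv2.imread('pics/d3.png')[150:280,230:380];cv2.imwrite('pics/d3c.png',cv2.resize(i,(690,598),interpolation=cv2.INTER_CUBIC))
```

```text
11.8 [ 0.48276744 -0.00708269  0.05941772] [-2.52652106  1.12781715 -4.21417544] [0.06825821 1.03321315 0.03295617]
```

View pics/d3c.png

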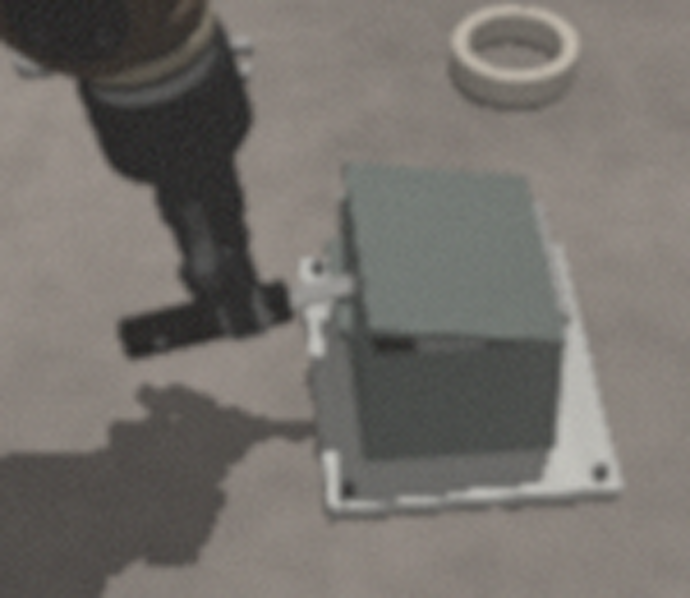

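The cover is ajar, with a dark gap at crop (390,340), and is resting on the blade. I'm raising the tip under the cover, then pushing it over the hinge.

Call:
{"op": "move_arm", "data": {
  "plan": [0,0,5,0,0,0,10,0,0,6,0,0,0,10,0,0,6,0,0,0,10,0,0,6,0,0,0,10,0,0,6,0,0,0,10,0,0,6,0,0,0,10,0,0,6,0,0,0,10,0,0,6,0,0,0,10,0,0,6,0,0,0,10,0,0,6,0,0,0,10,0,0,0,0,0,0,10]
}}

```text
time: 12.9
eef_pos: [0.4853, -0.0077, 0.1211]
tcp_rot: [0.011, 0.992, 0.001, 0.123]
contact_force: [-1.0, 0.2, -2.1]
opening: 0.159
finger_force: 88.8
```

Call:
{"op": "move_arm", "data": {
  "plan": [5,0,0,0,0,0,10,6,0,0,0,0,0,10,6,0,0,0,0,0,10,6,0,0,0,0,0,10,6,0,0,0,0,0,10,6,0,0,0,0,0,10,6,0,0,0,0,0,10,6,0,0,0,0,0,10,6,0,0,0,0,0,10,6,0,0,0,0,0,10,4,0,0,0,0,0,10,0,0,0,0,0,0,10]
}}

```text
time: 14.1
eef_pos: [0.5483, -0.0076, 0.1199]
tcp_rot: [0.011, 0.992, 0.001, 0.123]
contact_force: [-0.3, -0.3, -1.4]
opening: 0.16
finger_force: 89.0
```

Run:
```python
from h import *
d=shot('side','d4')
s=ctrl.get_state();print(s['time'],s['eef_pos'],s['contact_force'],s['wrist_torque'])
print('hinge px',proj(d,[.6375,-.065,.08]),proj(d,[.6375,-.065,.18]))
i=cv2.imread('pics/d4.png')[130:280,230:400];cv2.imwrite('pics/d4c.png',cv2.resize(i,(680,600),interpolation=cv2.INTER_CUBIC))
```

```text
14.15 [ 0.54800963 -0.00756547  0.1197731 ] [ 0.05920804  0.30793331 -0.47332365] [-0.01559158  0.13520049 -0.01893538]
hinge px [353.82760593 223.72903503] [357.0368043  190.21218233]
```

View pics/d4c.png

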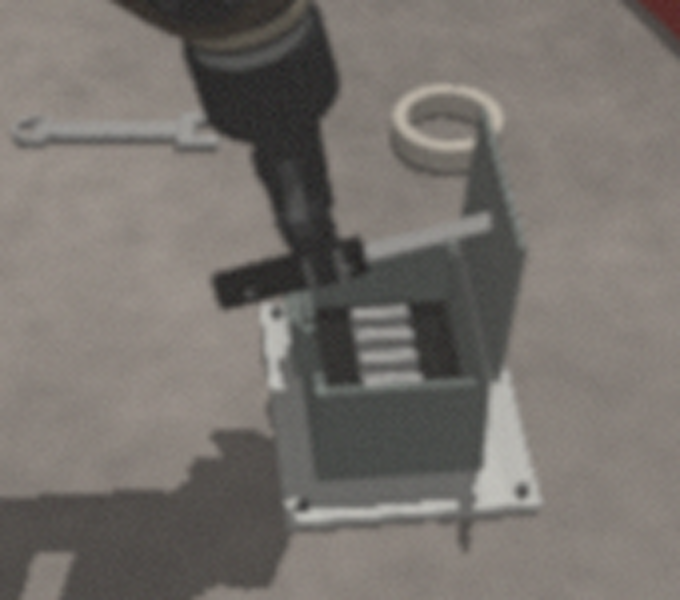

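The cover stands at about 95°: near edge bottom at crop (490,378), top at (524,245). Now backing off, levelling, and moving to the table on the right of the case.

Call:
{"op": "move_arm", "data": {
  "plan": [-10,0,2,0,0,0,10,-15,0,2,0,0,0,10,-20,0,2,0,0,0,10,-20,0,2,0,2,0,10,-15,-5,2,0,3,0,10,0,-25,0,0,3,0,10,0,-30,0,0,3,0,10,0,-30,0,0,3,0,10,0,-30,0,0,0,0,10,0,-30,0,0,0,0,10,0,-30,0,0,0,0,10,0,-15,0,0,0,0,10]
}}

```text
time: 15.35
eef_pos: [0.467, -0.2043, 0.1299]
tcp_rot: [0.012, 1.0, -0.0, 0.001]
contact_force: [0.0, -0.1, -0.4]
opening: 0.16
finger_force: 89.0
```

Call:
{"op": "move_arm", "data": {
  "plan": [0,0,-25,0,0,0,10,0,0,-30,0,0,0,10,0,0,-30,0,0,0,10,0,0,-20,0,0,0,10,0,0,-8,0,0,0,10,0,0,0,0,0,0,10,0,0,0,0,0,0,10]
}}

```text
time: 16.05
eef_pos: [0.468, -0.2027, 0.0176]
tcp_rot: [0.011, 1.0, -0.0, 0.001]
contact_force: [-0.0, 0.1, -0.7]
opening: 0.161
finger_force: 89.0
```

Call:
{"op": "move_arm", "data": {
  "plan": [0,0,-7,0,0,0,10,0,0,-5,0,0,0,10,0,0,-2,0,0,0,10,0,0,0,0,0,0,10,0,0,0,0,0,0,10]
}}

```text
time: 16.55
eef_pos: [0.4675, -0.2027, 0.0031]
tcp_rot: [0.011, 1.0, -0.0, -0.0]
contact_force: [-0.6, 1.5, 4.3]
opening: 0.156
finger_force: 89.8
```

Down on the table, with about 4 N contact. Opening and rising.

Call:
{"op": "move_arm", "data": {
  "plan": [0,0,0,0,0,0,30,0,0,1,0,0,0,50,0,0,2,0,0,0,60,0,0,0,0,0,0,60,0,0,10,0,0,0,60,0,0,25,0,0,0,60,0,0,30,0,0,0,60,0,0,40,0,0,0,60,0,0,40,0,0,0,60,0,0,40,0,0,0,60,0,0,0,0,0,0,60,0,0,0,0,0,0,60]
}}

```text
time: 17.75
eef_pos: [0.4678, -0.2028, 0.1923]
tcp_rot: [0.011, 1.0, -0.001, 0.001]
contact_force: [-0.1, 0.3, -0.2]
opening: 0.705
finger_force: 0.0
```

Run:
```python
from h import *
d=shot('side','d5')
s=ctrl.get_state();print(s['time'],s['eef_pos'],s['contact_force'])
i=cv2.imread('pics/d5.png')[130:370,180:440];cv2.imwrite('pics/d5c.png',cv2.resize(i,(650,600),interpolation=cv2.INTER_CUBIC))
```

```text
17.8 [ 0.46688691 -0.20221204  0.19037543] [-0.56315646  0.2055513   0.18625226]
```

View pics/d5c.png

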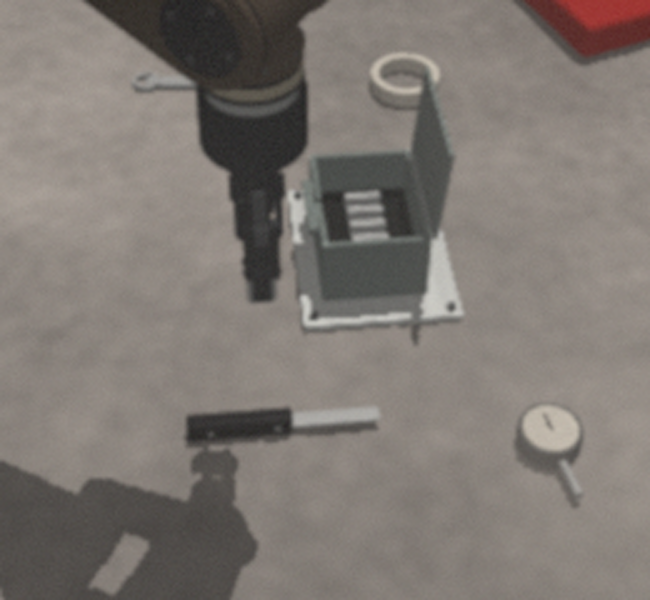

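The cover is upright and leaning slightly back. The tool lies flat at crop (190–380, 420), the gripper is clear, and the bystanders haven't moved.

```bash
python3 -c "
from h import *
print(order.sign_off())"
```

```text
the job is handed in; nothing more can be done
None
```

The job is handed in, though sign-off returned no verdict: the blade found the gap about 7.5 mm right of the slot's middle and levered the cover ajar, the cover now stands at about 95° by the camera, the pry tool lies flat beside the case, and the other things look unmoved.

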